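# Check the photometer with the blue glass standard

## Task

Take the blue glass standard from the wooden block and stand it upright, fully down, in the bore of the photometer's carriage, and let go of it. Then take the carriage's knob between the fingers and slide the carriage along its rail towards the two light houses until you feel the ball click into the notch, without running on past it. Finish there still holding the knob with the carriage in the notch while the reading is taken, and leave the other standards and the beaker as they are.

Things in the scene. Friction and masses are not known exactly. Their poses are not given: they have to be found in the camera images.
- photometer: Fixed open photometer: grey base plate 160 (x) x 360 (y) x 12 mm high, origin at the centre of its underside on the desk. Rail along its own y at x = 0. Black lamp house (x -75 to -30 mm) and white sensor house (x 30 to 75 mm) at y 65 to 115 mm, 95 mm high; beam crosses at y = 90 mm. Steel index bar beside the rail (x = 38 mm) has the V notch for the carriage's ball.
- travel (a joint): Carriage position on the rail in m, growing along the photometer's own +y towards the light houses. Travel 0 to 0.150, starts at 0 to 0.045. Drag about 2 N. A sprung ball detent catches at 0.120 (bore in the beam): the ball falls in within about 4 mm of it and pulls the carriage to the middle; forcing it out takes about 10 N. End stop at 0.150.
- bore_floor (a point): Centre of the flat floor of the round bore in the black block of the carriage (block 44 x 44 mm); it rides with the carriage, 40 mm above the desk. Axes as the photometer's. Bore 26.5 mm wide with a 2 mm chamfer at its mouth, 20 mm deep: mouth and block top 20 mm above this point.
- carriage: The sliding carriage: aluminium shoe 44 mm wide and 132 mm long on the rail, with the black bored block at one end, the knob at the other and a brass ball plunger at its side between them. Origin under the bore, at the rail's top, 24 mm above the desk; axes as the photometer's.
- knob (a point): Red round knob fixed upright on the carriage, 85 mm behind the bore (photometer's -y side of it). The point lies on its axis at its foot, 40 mm above the desk, on the carriage's top face. Stem 11 mm wide to 9 mm up, grip 20 mm in diameter from 12 to 40 mm up, top 42 mm up. Axes as the photometer's.
- blue_standard: Blue solid glass reference standard, the one to use: upright cylinder 24 mm in diameter, 70 mm high, the top 16 mm being its blue cap; small chamfer at the foot; 70 g. Origin at the centre of its underside, z axis along it. Stands in one of the three wells of the wooden block.
- green_standard: Green glass standard with green cap, same size; stands in another well. Leave it.
- amber_standard: Amber glass standard with orange cap, same size; stands in another well. Leave it.
- storage_block: Fixed wooden block 60 (x) x 210 (y) x 22 mm high, origin at the centre of its underside on the desk, with three wells along its own y axis at -70, 0 and 70 mm; wells 26.5 mm wide, 14 mm deep (the standards' feet are 8 mm above the desk).
- beaker: Empty glass beaker, 68 mm wide, 90 mm high, origin at the centre of its underside. Leave it.

How it is judged (in metres and radians):
On the way, in this order (a step that is already met when the one before it is completed fails the run):
1. the blue standard stands upright, fully down in the bore, let go of, with the carriage not yet at the notch (horizontal distance between blue_standard and bore_floor below 0.003 m and z of blue_standard in the frame of bore_floor below 0.002 m and angle between blue_standard's own z axis and vertical below 0.08 rad and contact force between the fingers and blue_standard below 0.1 N and value of joint travel below 0.11 m), for 0.2 s.
2. the carriage is slid to the notch with its knob gripped (value of joint travel between 0.1175 and 0.1225 m and contact force between the fingers and carriage above 5 N), for 0.1 s.
At the end, for the whole second after the job is handed in: Carriage at rest in the notch (0.120 within 2.5 mm), knob still gripped with over 5 N, fingers astride it. Blue standard fully down in the bore (within 3 mm sideways, 2 mm up, 0.08 rad upright), not touched. Other standards within 10 mm and beaker within 30 mm of their start, upright (all of step 2 and velocity of joint travel between -0.005 and 0.005 m/s and horizontal distance between the grasp point and knob below 0.012 m and z of the grasp point in the frame of knob below 0.048 m and horizontal distance between blue_standard and bore_floor below 0.003 m and z of blue_standard in the frame of bore_floor below 0.002 m and angle between blue_standard's own z axis and vertical below 0.08 rad and contact force between the fingers and blue_standard below 0.1 N and distance of each of green_standard, amber_standard from where it was at the start of the episode below 0.01 m and angle between each of green_standard, amber_standard, beaker's own z axis and vertical below 0.15 rad and distance of beaker from where it was at the start of the episode below 0.03 m); the arm keeps its last pose, push and grip.
It fails at once if the carriage is run on past the notch (more than 12 mm beyond it) (value of joint travel above 0.132 m).
It fails at once if another standard is pulled out or disturbed (distance of any of green_standard, amber_standard from where it was at the start of the episode above 0.02 m).
It fails at once if the beaker is pushed or tipped (distance of beaker from where it was at the start of the episode above 0.03 m or angle between beaker's own z axis and vertical above 0.3 rad).
It fails at once if the blue standard is tipped over (angle between blue_standard's own z axis and vertical above 0.9 rad).
It also fails if it takes over 59 s, if anything falls off the work surface, if the arm or the gripper's body presses on something with over 40 N, if the wrist force passes 120 N, or if a joint passes its speed limit or range.

## Robot

A 6-joint arm with a two-finger parallel gripper is mounted at the origin on the work surface. World frame = base frame: x ahead of the robot, y to its left, z up, the work surface at z = 0. Lengths are in m, angles in degrees, forces in N, time in s.
With the tool pointing down it reaches from about 0.3 to 0.75 m from the base axis. Payload 8.5 kg.
Tool frame: the origin (TCP) lies midway between the tips of the shut fingers; the grasp point (between the pads) lies 19 mm behind it; y points along the fingers, x is the direction in which the jaws open and shut, and the axes are right-handed (so a half turn about y gives the same grasp; the last joint's range is limited). The gripper opens to 85 mm and grips with 20 to 120 N. Pads are 22 mm wide; open, the fingers measure 114 mm over their backs; the gripper's body (76 mm by 85 mm) begins 54 mm behind the grasp point. The pads swing forward as they close: fully open they stand 13 mm farther back than shut.
Start: joints at [-87.107, 21.807, 74.336, -0, 83.858, -12.336], TCP at [0.144, -0.531, 0.231] pointing down, gripper open.
Joint ranges: [-178.18, 178.18], [-50.72, 133.34], [12.68, 142.11], [-81.47, 261.47], [9.98, 163.14], [-165.26, 165.26]. Speed limits (degrees/s): [136.94, 136.94, 180, 180, 180, 180].

## Interface

Orientations are given as a 3x3 rotation matrix whose columns are the frame's x, y, z axes.
In Python, from rig import env gives the robot as it stands.
- The arm moves only by the tool carry_out, never from a script. Its argument "plan" is a list of rows, each a list of 3 entries, a list of its own where there are three numbers: the shift along the tool's x, y, z in m, then the turn, a rotation vector about the tool's x, y, z in degrees, then the finger opening in m, from 0 to 0.0854. In form: [[[dx, dy, dz], [ax, ay, az], jaw], ...]. A call has 1 to 8 rows; each row shifts and turns the commanded pose from where the row before left it, along the tool's axes as they then stand; what a row does not reach is not made up. A row lasts 1/8 s, in which the tool goes at most 62.5 mm and 10.7 degrees, less where a joint would pass 70% of its speed; a pose out of reach is approached as far as the arm can. A call is refused whole if a number of a shift passes 0.0625 or a number of a turn 10.7, either way. A call with a gripper value outside its range is refused whole. The fingers move at their own pace and stop on an object; "force" is the grip in N (left out, the last holds). Time passes only in rows, so rows that do not move let the fingers close. It gives the time, the measured TCP pose, the force and the opening at its end, in the units of the state.
- env.observe(): the state, without advancing time (a new reading comes with each control period).
- env.get_image(name): name is "scene" or "top" or "wrist"; returns a dict with "image" (480x640x3 uint8, red, green, blue), "vfov" (degrees; the focal length in pixels is half the picture's height over the tangent of half this angle, whatever the lens; pixels are square), "cx", "cy" (the principal point, pixels), "k1" (the pictures are not rectified: a ray, as slopes to the right and down, at radius r is drawn at 1 + k1 r^2 times it, then the intrinsics apply), "rvec" (rotation vector, rad) and "tvec" (3), from world to camera coordinates, as OpenCV has them; the wrist camera has in their place "tool_from_camera" (4x4, takes a point from camera to tool coordinates, whose origin is the TCP and whose axes are the tool frame's). Camera axes: x right, y down, z forward; pixel columns grow to the right and rows downward; lengths in m; the calibration is good to about 2 mm. A picture is of the moment at which its call begins: read the wrist's pose just before it. There is no depth.
- env.close_job(): hands the job in, once; it reports no verdict.
Trained networks look in a picture, given as the dict that the camera call returned (one of the last four; its "shot" number tells which), for a name from the list of things; names that differ only in an ending like _2 or _b are one class to them, and where a whole thing is asked for, a point or a joint stands for the part that bears it (a point fixed in the world has none). Each returns a list of dicts, best first, with "conf" (0 to 1); they miss things now and then, are a little off and sometimes report something else, mostly with a low value. They report only what shows in the picture. A call takes as long as a camera call.
- env.outline_of(target, picture): "mask" (480x640 bool, what is visible of it) and "pixel" ([row, column] in pixels, amid what is visible of it).
The state is a dict: "time_s": time; "q": joint angles; "qvel": joint speeds; "joint_efforts": joint torques, N m; "position": TCP position; "tool_rot": TCP orientation; "ft_force": force on the tool from outside, world axes, zero at the start; "wrist_torque": the same for the moment, N m; "grip_width": finger opening in m.
Only numpy, scipy, OpenCV 4.12 (cv2) and the standard library are available. Lean on these libraries where they do the work, as an engineer would, in place of code of your own. Each camera call takes 0.05 s, during which the arm holds its last target.

## Working session

There is one attempt and no reset: what is moved stays moved. The work goes in short steps, Python scripts to look and compute and a tool call to move; the robot and the scene stay as the last step left them, time stands still between calls to the robot, and variables do not carry over. Pictures are saved under pics/ and viewed, and the job is handed in when it is done.

Besides the shell and the picture viewer there is one more tool, called by a JSON object that holds its "api" and its "payload", one argument or row to a line. carry_out: Moves the arm, as the interface text tells. Its arguments: {"type":"object","properties":{"plan":{"type":"array","items":{"type":"array"}},"force":{"type":"number"}},"required":["plan"]}

```bash
ls; mkdir -p pics; python3 - <<'E'
from rig import env
import cv2,pickle
s=env.observe();print(s)
d={}
for n in("scene","top","wrist"):
    p=env.get_image(n);d[n]=p
    cv2.imwrite(f"pics/{n}0.png",p["image"][:,:,::-1])
    print({k:v for k,v in p.items() if k!="image"})
    if n!="wrist":
        for t in("blue_standard","green_standard","amber_standard","storage_block","beaker","photometer","carriage","knob"):
            o=env.outline_of(t,p); print(n,t,[(round(x["conf"],2),x["pixel"],int(x["mask"].sum())) for x in o[:2]])
            p.setdefault("o",{})[t]=o
pickle.dump(d,open("d0.pkl","wb"))
E
```

```text
pics
{'time_s': 0.0, 'q': array([-8.71085235e+01,  2.18406057e+01,  7.43855798e+01,  1.67510226e-03,
        8.38589960e+01, -1.23379472e+01]), 'qvel': array([-0.03804927, -0.05380638, -0.00155267,  0.0081087 ,  0.05262203,
        0.0871745 ]), 'joint_efforts': array([-1.78554554e-03, -4.48458874e+01, -2.31279677e+01, -2.80100667e-04,
        4.84281132e-03,  8.22101896e-06]), 'position': array([ 0.14444612, -0.53038104,  0.23071053]), 'tool_rot': array([[ 2.62681647e-01, -4.59642207e-05,  9.64882558e-01],
       [-9.64881475e-01,  1.48627070e-03,  2.62681423e-01],
       [-1.44615062e-03, -9.99998894e-01,  3.46066011e-04]]), 'ft_force': array([0.73126337, 0.27122986, 0.44750143]), 'wrist_torque': array([-0.03050617, -0.0401439 ,  0.03778057]), 'grip_width': 0.08535357422499878}
{'vfov': 48.043674258030904, 'cx': 314.42921511837096, 'cy': 241.87167759137148, 'k1': -0.1608738170702909, 'rvec': array([ 0.68252762,  2.52242418, -1.30927396]), 'tvec': array([ 0.49559076, -0.14668152,  1.30933394]), 'shot': 1}
scene blue_standard [(0.88, [294.7, 435.7], 464)]
scene green_standard [(0.97,
[... 768 characters left out ...]
top storage_block [(0.73, [295.7, 232.4], 2258)]
top beaker [(0.88, [167.9, 272.6], 892)]
top photometer [(0.73, [268.2, 398.8], 11427)]
top carriage [(0.73, [259.3, 431.7], 1393)]
top knob [(0.97, [257.8, 431.5], 1477)]
{'vfov': 70.90703000772331, 'cx': 324.3753736250135, 'cy': 241.2985904009628, 'k1': -0.030023607870915386, 'tool_from_camera': array([[ 9.99999804e-01,  5.81507091e-04, -2.30391720e-04,
         6.81176617e-04],
       [ 3.99231189e-04, -3.09846173e-01,  9.50786616e-01,
        -1.41278019e-01],
       [ 4.81503167e-04, -9.50786522e-01, -3.09846344e-01,
         8.02630029e-02],
       [ 0.00000000e+00,  0.00000000e+00,  0.00000000e+00,
         1.00000000e+00]]), 'shot': 3}
```

```bash
python3 - <<'E'
import cv2
a=cv2.imread("pics/top0.png")
cv2.imwrite("pics/topc.png",cv2.resize(a[130:380,150:550],None,fx=2,fy=2,interpolation=cv2.INTER_CUBIC))
E
```

```text
(no output)
```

View pics/scene0.png

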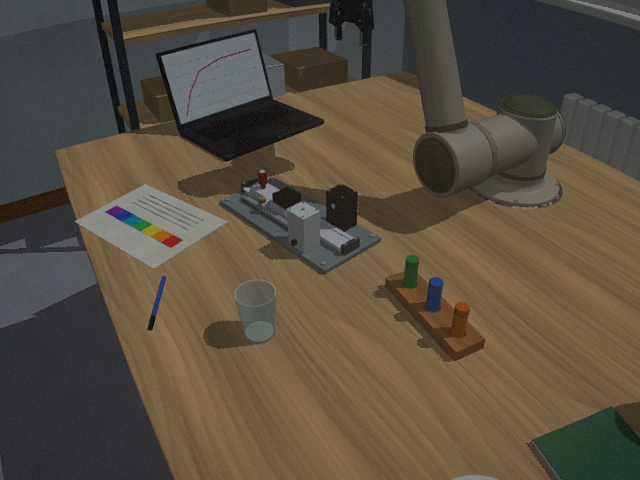

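View pics/wrist0.png

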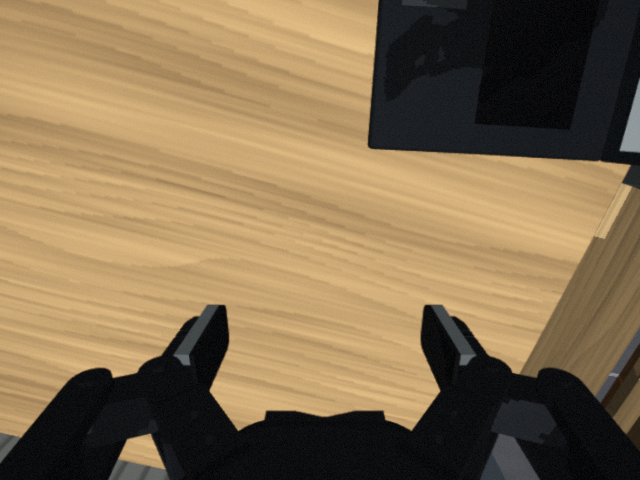

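```bash
sleep 0
```

```text
(no output)
```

View pics/topc.png

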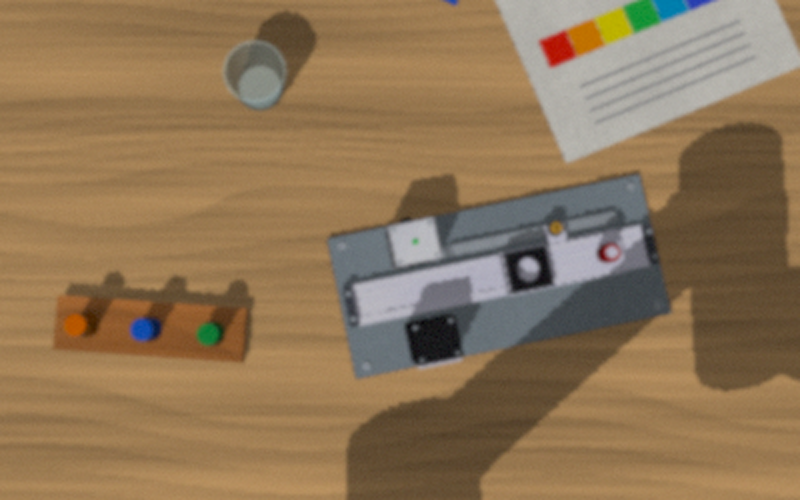

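The blue standard sits in the middle well, between orange on the left and green on the right in the top view, at full-image (row 294, col 221). The photometer's houses face the block. The bore is at about (264, 414) and the knob at about (256, 455). Next I'll fit the poses.

```bash
cat > h.py <<'E'
import numpy as np,cv2
from scipy.optimize import least_squares
def K(p):
    f=240/np.tan(np.radians(p["vfov"]/2)); return f
def proj(p,X,s=None):
    X=np.atleast_2d(X).astype(float)
    if "rvec" in p:
        R,_=cv2.Rodrigues(np.array(p["rvec"]));c=X@R.T+np.array(p["tvec"])
    else:
        R=np.array(s["tool_rot"]);t=(X-s["position"])@R
        T=np.array(p["tool_from_camera"]);c=(t-T[:3,3])@T[:3,:3]
    u=c[:,:2]/c[:,2:];u=u*(1+p["k1"]*(u**2).sum(1,keepdims=True))
    return u*K(p)+[p["cx"],p["cy"]]
def back(p,uv,z,s=None):
    uv=np.atleast_2d(uv).astype(float);z=np.broadcast_to(z,len(uv))
    f=lambda v:(proj(p,np.c_[v.reshape(-1,2),z],s)-uv).ravel()
    x0=np.tile(s["position"][:2] if s is not None else [.45,0.],len(uv))
    return least_squares(f,x0).x.reshape(-1,2)
def fit2(L,X):  # local xy -> world xy, rigid
    f=lambda v:((np.array([[np.cos(v[2]),-np.sin(v[2])],[np.sin(v[2]),np.cos(v[2])]])@L.T).T+v[:2]-X).ravel()
    best=min((least_squares(f,[*X.mean(0),a]) for a in (0,1.5,3,-1.5)),key=lambda r:r.cost);return best.x,best.fun.reshape(-1,2)
E
python3 - <<'E'
from h import *
import pickle
d=pickle.load(open("d0.pkl","rb"));p=d["top"]
q=lambda a:np.array(a)/2.+[150,130]-0.25
c=back(p,q([(330,237),(640,173),(668,312),(357,377)]),.012)
L=np.array([(.08,.18),(.08,-.18),(-.08,-.18),(-.08,.18)])
v,r=fit2(L,c);print("phot",v[:2],np.degrees(v[2]),(r*1000).round(1))
k=back(p,q([(609,252),(528,268)]),[.082,.06]);print(k)
R=np.array([[np.cos(v[2]),-np.sin(v[2])],[np.sin(v[2]),np.cos(v[2])]])
print("local",(k-v[:2])@R)
caps=back(p,q([(75,324),(143,328),(208,334)]),.078);print("caps",caps)
b=back(p,q([(59,295),(248,308),(243,361),(54,347)]),.022)
print(b, b.mean(0))
# cap via mask in both views
for n in("top","scene"):
  for t in ("amber_standard","blue_standard","green_standard","knob","beaker"):
    m=d[n]["o"][t][0]["mask"];ys,xs=np.nonzero(m);print(n,t,xs.mean(),ys.mean(),xs.min(),xs.max(),ys.min(),ys.max())
s=d["scene"]
print("scene proj caps mid",proj(s,np.c_[caps,[.07]*3]), "knob",proj(s,[[*k[0],.066]]))
print("beaker",back(p,[[272.6,167.9]],.045))
E
```

```text
phot [ 0.54726071 -0.12765241] 11.790438460458486 [[ 0.8  3.6]
 [ 0.4 -0.5]
 [-0.6 -4.8]
 [-0.6  1.7]]
[[ 0.56927392 -0.23409374]
 [ 0.55272116 -0.15202796]]
local [[-0.00020068 -0.10869359]
 [ 0.00036452 -0.02497701]]
caps [[0.49059061 0.32940517]
 [0.48674923 0.25761389]
 [0.48080097 0.18897936]]
[[0.52160146 0.3606048 ]
 [0.50832622 0.15142921]
 [0.45018392 0.15624408]
 [0.4644558  0.3646111 ]] [0.48614185 0.2582223 ]
top amber_standard 189.95541401273886 291.7452229299363 182 198 287 297
top blue_standard 222.29365079365078 294.25396825396825 215 229 289 299
top green_standard 254.58035714285714 296.69642857142856 249 261 292 302
top knob 430.44820582261343 259.49763033175356 400 462 240 276
top beaker 277.17713004484307 166.6255605381166 260 293 150 184
scene amber_standard 459.79375 318.8020833333333 452 469 302 337
scene blue_standard 434.01724137931035 294.2909482758621 426 443 277 312
scene green_standard 410.14987714987717 271.85749385749386 402 418 256 288
scene knob 273.9099018733274 194.6877787689563 249 300 170 214
scene beaker 256.48815789473684 310.0061403508772 234 275 279 344
scene proj caps mid [[460.50680203 309.57233072]
 [433.43602298 284.00007058]
 [411.02118521 261.5480998 ]] knob [[263.14194682 177.72747978]]
beaker [[0.76322578 0.15520371]]
```

```bash
python3 - <<'E'
import cv2
a=cv2.imread("pics/scene0.png")
cv2.imwrite("pics/scenec.png",cv2.resize(a[150:370,210:500],None,fx=2.7,fy=2.7,interpolation=cv2.INTER_CUBIC))
E
```

```text
(no output)
```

View pics/scenec.png

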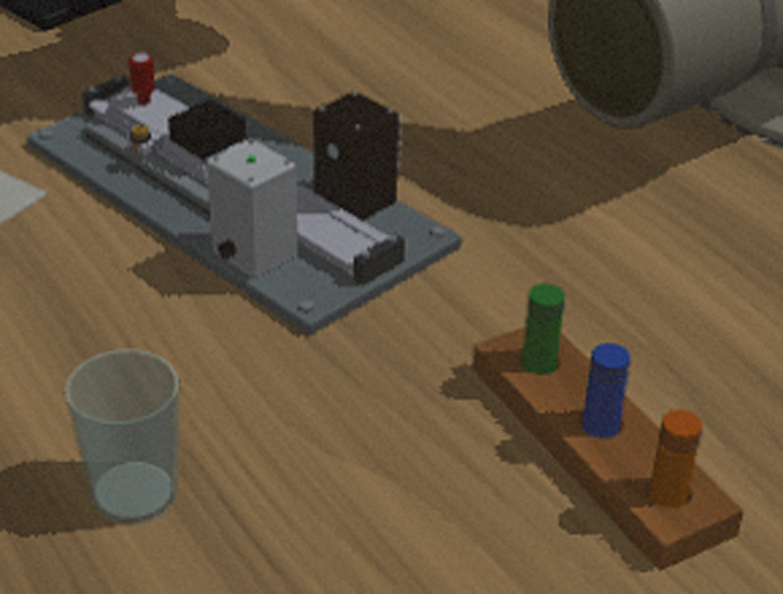

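{"api": "carry_out", "payload": {
  "plan": [
    [[0,0,0],[0,-10.1,0],0.085],
    [[0,0,0],[0,-10.1,0],0.085],
    [[0,0,0],[0,-10.1,0],0.085],
    [[0,0,0],[0,-10.1,0],0.085],
    [[0,0,0],[0,-10.1,0],0.085],
    [[0,0,0],[0,-10.1,0],0.085],
    [[0,0,0],[0,-10.1,0],0.085],
    [[0,0,0],[0,0,0],0.085]
  ]
}}

```text
time_s: 1.95
position: [0.1445, -0.5307, 0.2313]
tool_rot: [[0.997, -0.0, 0.073], [-0.073, -0.0, 0.997], [-0.0, -1.0, -0.0]]
ft_force: [-0.0, -0.3, -0.4]
grip_width: 0.0851
```

{"api": "carry_out", "payload": {
  "plan": [
    [[0.018,0,0.05],[0,0,0],0.085],
    [[0.018,0,0.05],[0,0,0],0.085],
    [[0.018,0,0.05],[0,0,0],0.085],
    [[0.018,0,0.05],[0,0,0],0.085],
    [[0.018,0,0.05],[0,0,0],0.085],
    [[0.018,0,0.05],[0,0,0],0.085],
    [[0.018,0,0.05],[0,0,0],0.085],
    [[0.018,0,0.05],[0,0,0],0.085]
  ]
}}

```text
time_s: 2.95
position: [0.3169, -0.1404, 0.2316]
tool_rot: [[0.997, 0.001, 0.076], [-0.076, -0.001, 0.997], [0.001, -1.0, -0.001]]
ft_force: [1.3, -0.1, -0.3]
grip_width: 0.0852
```

{"api": "carry_out", "payload": {
  "plan": [
    [[0.018,0,0.05],[0,0,0],0.085],
    [[0.018,0,0.05],[0,0,0],0.085],
    [[0.018,0,0.05],[0,0,0],0.085],
    [[0.018,0,0.05],[0,0,0],0.085],
    [[0.018,0,0.05],[0,0,0],0.085],
    [[0.018,0,0.05],[0,0,0],0.085],
    [[0.018,0,0.05],[0,0,0],0.085],
    [[0,0,0],[0,0,0],0.085]
  ]
}}

```text
time_s: 3.95
position: [0.4676, 0.2008, 0.2308]
tool_rot: [[0.997, -0.0, 0.071], [-0.071, 0.0, 0.997], [-0.0, -1.0, 0.0]]
ft_force: [-0.3, -1.0, -0.2]
grip_width: 0.0848
```

```bash
python3 - <<'E'
from rig import env
from h import *
import pickle
s=env.observe();p=env.get_image("wrist")
pickle.dump((s,p),open("w1.pkl","wb"))
cv2.imwrite("pics/w1.png",p["image"][:,:,::-1])
for t in("blue_standard","green_standard","amber_standard"):
    o=env.outline_of(t,p)
    for x in o[:2]:
        ys,xs=np.nonzero(x["mask"]);print(t,x["conf"],x["pixel"],xs.min(),xs.max(),ys.min(),ys.max())
print(s["position"]); print(proj(p,[[.4867,.2576,.078]],s))
E
```

```text
blue_standard 0.58 [150.8, 339.9] 326 354 138 166
green_standard 0.76 [225.7, 341.2] 327 353 205 244
amber_standard 0.87 [66.7, 339.7] 326 356 45 88
[0.46757243 0.20078974 0.23078976]
[[340.96833498 157.90024233]]
```

View pics/w1.png

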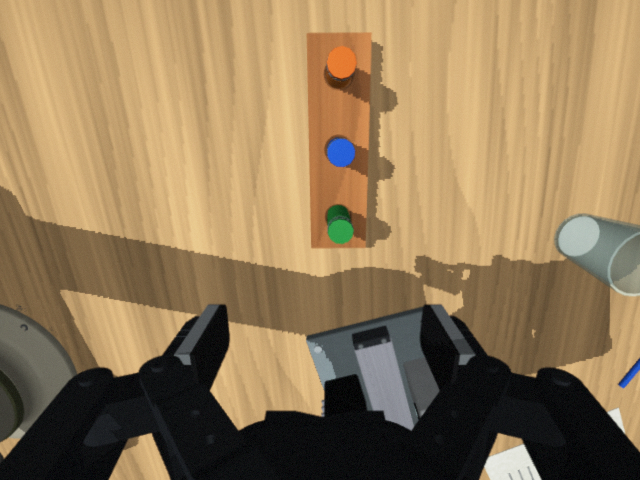

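Blue cap at about (row 152, col 341), close to the image of my estimate. I'll refine it from the caps' top circles.

```bash
python3 - <<'E'
from h import *
import pickle
s,p=pickle.load(open("w1.pkl","rb"))
hsv=cv2.cvtColor(p["image"],cv2.COLOR_RGB2HSV)
m=((hsv[...,0]>105)&(hsv[...,0]<130)&(hsv[...,1]>140)&(hsv[...,2]>150)).astype(np.uint8);m[:130]=0;m[175:]=0;m[:,:310]=0;m[:,370:]=0
ys,xs=np.nonzero(m);c,r=cv2.minEnclosingCircle(np.c_[xs,ys].astype(np.float32));print(c,r,xs.mean(),ys.mean())
b=back(p,[[xs.mean(),ys.mean()]],.078,s)[0];print("blue",b)
for nm,uv in(("or",(341,62)),("gr",(340.5,231))):print(nm,back(p,[uv],.078,s))
cor=back(p,[(307,33),(371,33),(370,247.5),(312,247.5)],.022,s);print(cor,cor.mean(0))
R=np.array(s["tool_rot"]); print("shift tool",R.T@(np.array([*b,s["position"][2]])-s["position"]))
E
```

```text
(340.8611755371094, 152.2675018310547) 13.898160934448242 340.76302521008404 152.23025210084035
blue [0.48679027 0.26229493]
or [[0.49091582 0.33146288]]
gr [[0.48265568 0.19294062]]
[[0.46439489 0.36777127]
 [0.52305136 0.36371134]
 [0.51563171 0.15523823]
 [0.45201281 0.15976486]] [0.48877269 0.26162142]
shift tool [1.47912813e-02 1.52328930e-05 6.27170748e-02]
```

{"api": "carry_out", "payload": {
  "plan": [
    [[0.005,0.02,0.02],[0,0,0],0.085],
    [[0.005,0.04,0.02],[0,0,0],0.085],
    [[0.0048,0.03,0.021],[0,0,0],0.085],
    [[0,0.01,0],[0,0,0],0.085],
    [[0,0,0],[0,0,0],0.085],
    [[0,0,0],[0,0,0],0.085]
  ]
}}

```text
time_s: 4.9
position: [0.4866, 0.2574, 0.1328]
tool_rot: [[0.997, 0.002, 0.072], [-0.072, 0.001, 0.997], [0.002, -1.0, 0.001]]
ft_force: [0.1, 0.1, 0.6]
grip_width: 0.0853
```

```bash
cat > look.py <<'E'
from rig import env
from h import *
import pickle,sys
def look(n,cam="wrist"):
    s=env.observe();p=env.get_image(cam)
    pickle.dump((s,p),open(n+".pkl","wb"))
    cv2.imwrite(f"pics/{n}.png",p["image"][:,:,::-1])
    return s,p
E
python3 - <<'E'
from look import *
s,p=look("w2")
hsv=cv2.cvtColor(p["image"],cv2.COLOR_RGB2HSV)
m=((hsv[...,0]>105)&(hsv[...,0]<130)&(hsv[...,1]>140)&(hsv[...,2]>120)).astype(np.uint8)
n,l,st,ce=cv2.connectedComponentsWithStats(m)
for i in range(1,n):
    if st[i,4]>100:print(st[i],ce[i])
print(s["position"],s["ft_force"]); print(proj(p,[[.4868,.2618,.078],[.4868,.2576,.078]],s))
E
```

```text
[307 218  17  23 134] [312.49253731 229.09701493]
[ 305  239   37   35 1013] [322.32379072 256.11451135]
[0.48664384 0.25735942 0.13276211] [0.14010396 0.13013959 0.64075581]
[[322.48271656 258.00336471]
 [322.97610188 264.26427034]]
```

View pics/w2.png

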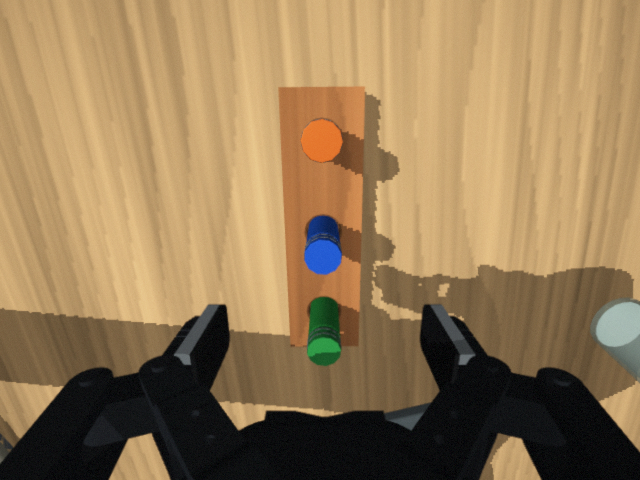

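{"api": "carry_out", "payload": {
  "plan": [
    [[0,0.01,0.004],[0,0,0],0.085],
    [[0,0.03,0],[0,0,0],0.085],
    [[0,0.03,0],[0,0,0],0.085],
    [[0,0.02,0],[0,0,0],0.085],
    [[0,0.004,0],[0,0,0],0.085],
    [[0,0,0],[0,0,0],0.085],
    [[0,0,0],[0,0,0],0.04],
    [[0,0,0],[0,0,0],0.015]
  ],
  "force": 40
}}

```text
time_s: 5.95
position: [0.4867, 0.2622, 0.038]
tool_rot: [[0.997, 0.001, 0.071], [-0.071, 0.0, 0.997], [0.001, -1.0, 0.0]]
ft_force: [-0.5, 0.1, 1.0]
grip_width: 0.0513
```

{"api": "carry_out", "payload": {
  "plan": [
    [[0,0,0],[0,0,0],0.015],
    [[0,0,0],[0,0,0],0.015],
    [[0,0,0],[0,0,0],0.015],
    [[0,0,0],[0,0,0],0.015],
    [[0,0,0],[0,0,0],0.015]
  ]
}}

```text
time_s: 6.58
position: [0.4865, 0.2621, 0.0376]
tool_rot: [[0.997, 0.0, 0.071], [-0.071, 0.0, 0.997], [0.0, -1.0, 0.0]]
ft_force: [-1.2, -0.7, 4.9]
grip_width: 0.0229
```

{"api": "carry_out", "payload": {
  "plan": [
    [[0,-0.01,0],[0,0,0],0.015],
    [[0,-0.03,0],[0,0,0],0.015],
    [[0,-0.045,0],[0,0,0],0.015],
    [[0,-0.045,0],[0,0,0],0.015],
    [[0,-0.04,0],[0,0,0],0.015],
    [[0,0,0],[0,-8,0],0.015],
    [[0,0,0],[0,-7.9,0],0.015],
    [[0,0,0],[0,0,0],0.015]
  ]
}}

```text
time_s: 7.58
position: [0.4863, 0.262, 0.2076]
tool_rot: [[0.979, 0.0, -0.204], [0.204, -0.0, 0.979], [0.0, -1.0, -0.0]]
ft_force: [-0.1, 0.5, -1.1]
grip_width: 0.0235
```

{"api": "carry_out", "payload": {
  "plan": [
    [[0,0,-0.04],[0,0,0],0.015],
    [[-0.003,0,-0.06],[0,0,0],0.015],
    [[-0.003,0,-0.06],[0,0,0],0.015],
    [[-0.003,0,-0.06],[0,0,0],0.015],
    [[-0.003,0,-0.06],[0,0,0],0.015],
    [[-0.004,0,-0.06],[0,0,0],0.015],
    [[-0.004,0,-0.06],[0,0,0],0.015],
    [[0,0,-0.05],[0,0,0],0.015]
  ]
}}

```text
time_s: 8.57
position: [0.5589, -0.1849, 0.2074]
tool_rot: [[0.98, -0.0, -0.201], [0.201, 0.0, 0.98], [-0.0, -1.0, 0.0]]
ft_force: [-0.6, 1.1, -0.1]
grip_width: 0.023
```

{"api": "carry_out", "payload": {
  "plan": [
    [[0,0,-0.02],[0,0,0],0.015],
    [[0,0,0],[0,0,0],0.015],
    [[0,0,0],[0,0,0],0.015],
    [[0,0,0],[0,0,0],0.015]
  ]
}}

```text
time_s: 9.07
position: [0.5632, -0.2006, 0.2076]
tool_rot: [[0.978, 0.0, -0.206], [0.206, 0.0, 0.978], [0.0, -1.0, 0.0]]
ft_force: [0.4, 0.3, -1.2]
grip_width: 0.0232
```

```bash
python3 - <<'E'
from look import *
s,p=look("w3")
print(s["position"],s["ft_force"],s["grip_width"],s["tool_rot"])
for t in("blue_standard","carriage","photometer","knob"):
    for x in env.outline_of(t,p)[:1]:
        ys,xs=np.nonzero(x["mask"]);print(t,x["conf"],x["pixel"],xs.min(),xs.max(),ys.min(),ys.max())
E
```

```text
[ 0.56318237 -0.20059971  0.20761234] [ 0.36527165  0.27353632 -1.22639335] 0.02320243650541953 [[ 9.78499623e-01  1.04146036e-04 -2.06248582e-01]
 [ 2.06248570e-01  1.09951489e-04  9.78499625e-01]
 [ 1.24584195e-04 -9.99999989e-01  8.61075199e-05]]
blue_standard 0.87 [329.9, 322.6] 294 355 264 387
carriage 0.88 [204.0, 328.7] 298 373 138 274
photometer 0.73 [129.0, 322.1] 208 437 0 301
knob 0.97 [204.4, 324.6] 298 375 137 275
```

View pics/w3.png

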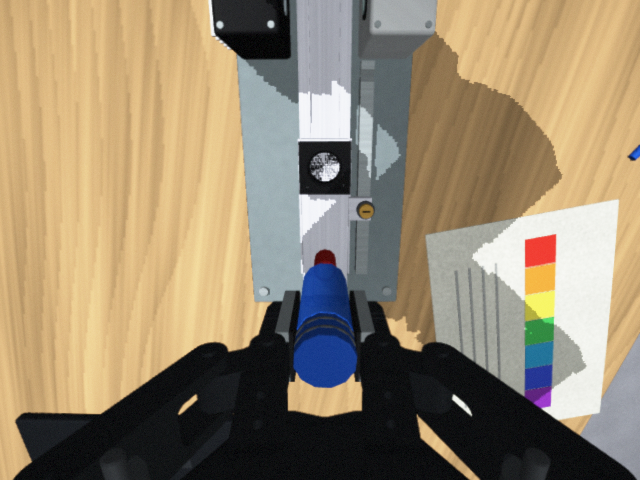

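```bash
python3 - <<'E'
import cv2
a=cv2.imread("pics/w3.png")
b=cv2.resize(a[125:285,280:390],None,fx=3.6,fy=3.6,interpolation=cv2.INTER_CUBIC)
c=cv2.resize(a[250:400,270:380],None,fx=3.6,fy=3.6,interpolation=cv2.INTER_CUBIC)
h=max(b.shape[0],c.shape[0]);import numpy as np
o=np.zeros((h,b.shape[1]+c.shape[1],3),np.uint8);o[:b.shape[0],:b.shape[1]]=b;o[:c.shape[0],b.shape[1]:]=c
cv2.imwrite("pics/w3c.png",o);print(o.shape)
E
```

```text
(576, 792, 3)
```

View pics/w3c.png

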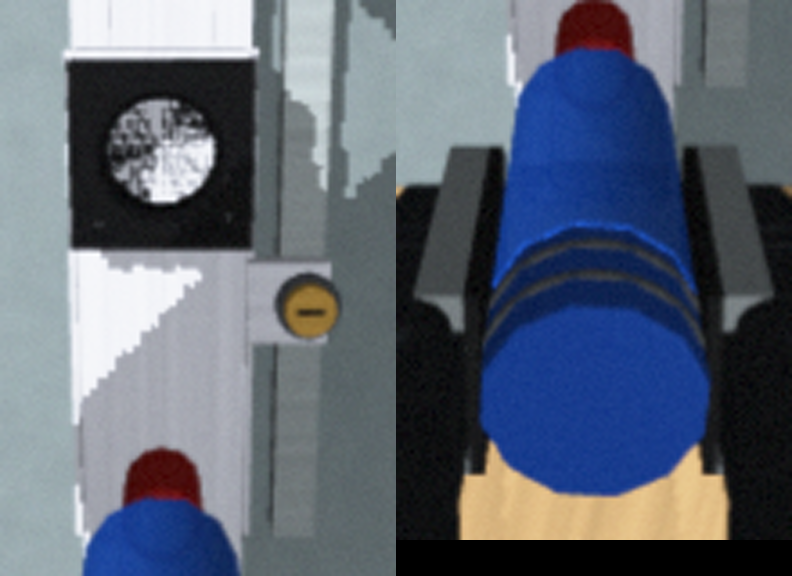

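```bash
cat >> h.py <<'E'
def backtool(p,uv,ty):   # pixel -> tool x,z at tool y
    s0=dict(tool_rot=np.eye(3),position=np.zeros(3))
    f=lambda v:(proj(p,[[v[0],ty,v[1]]],s0)[0]-uv)
    return least_squares(f,[0,0]).x
E
python3 - <<'E'
from h import *
import pickle
s,p=pickle.load(open("w3.pkl","rb"))
g=lambda x,y,ox,oy:[ox+(x+.5)/3.6-.5,oy+(y+.5)/3.6-.5]
zt=s["position"][2]
cor=np.array([backtool(p,g(x,y,280,125),zt-.060) for x,y in((67,60),(253,58),(250,246),(71,248))]);print(cor,cor.mean(0))
print("floor",backtool(p,g(161,151,280,125),zt-.040),"mouth?",backtool(p,g(160,150,280,125),zt-.06))
for ty in(-.040,-.037):print("cap",ty,backtool(p,g(199,401,270,250),ty))
# base edges/corners for yaw; rail edge
b=np.array([backtool(p,uv,zt-.012) for uv in((253.5,270),(240,80),(397,270),(409,80))]);print(b)
E
```

```text
[[-0.02069459  0.07146446]
 [ 0.021877    0.07192431]
 [ 0.02215545  0.02860833]
 [-0.02071491  0.02811376]] [0.00065574 0.05002772]
floor [0.00085434 0.04900785] mouth? [0.00059925 0.05118764]
cap -0.04 [0.00086617 0.00081418]
cap -0.037 [ 0.0008762  -0.00150541]
[[-0.07580956 -0.06360528]
 [-0.07644561  0.12455937]
 [ 0.07964937 -0.06360209]
 [ 0.07843289  0.12465746]]
```

{"api": "carry_out", "payload": {
  "plan": [
    [[0,0,0.02],[0,0,0],0.015],
    [[0,0.01,0.02],[0,0,0],0.015],
    [[0,0.03,0.009],[0,0,0],0.015],
    [[0,0.04,0],[0,0,0],0.015],
    [[0,0.02,0],[0,0,0],0.015],
    [[0,0.008,0],[0,0,0],0.015],
    [[0,0,0],[0,0,0],0.015],
    [[0,0,0],[0,0,0],0.015]
  ]
}}

```text
time_s: 10.32
position: [0.5535, -0.1541, 0.1003]
tool_rot: [[0.979, 0.002, -0.205], [0.205, -0.001, 0.979], [0.001, -1.0, -0.001]]
ft_force: [-0.7, -0.1, 0.6]
grip_width: 0.0231
```

```bash
python3 - <<'E'
from look import *
s,p=look("w4")
print(s["position"],s["ft_force"],s["grip_width"])
a=p["image"][:,:,::-1]
cv2.imwrite("pics/w4c.png",cv2.resize(a[220:420,260:400],None,fx=3,fy=3,interpolation=cv2.INTER_CUBIC))
s,p2=look("s4","scene")
cv2.imwrite("pics/s4c.png",cv2.resize(p2["image"][130:260,210:350,::-1],None,fx=4.5,fy=4.5,interpolation=cv2.INTER_CUBIC))
E
```

```text
[ 0.55354879 -0.15410811  0.10034367] [-0.68794021 -0.08012934  0.63515075] 0.023052817509792992
```

View pics/w4c.png

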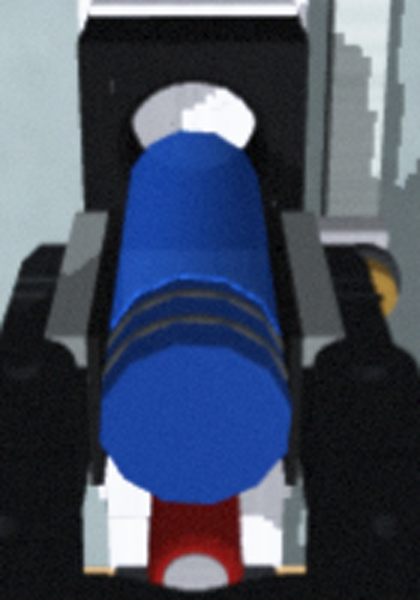

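View pics/s4c.png

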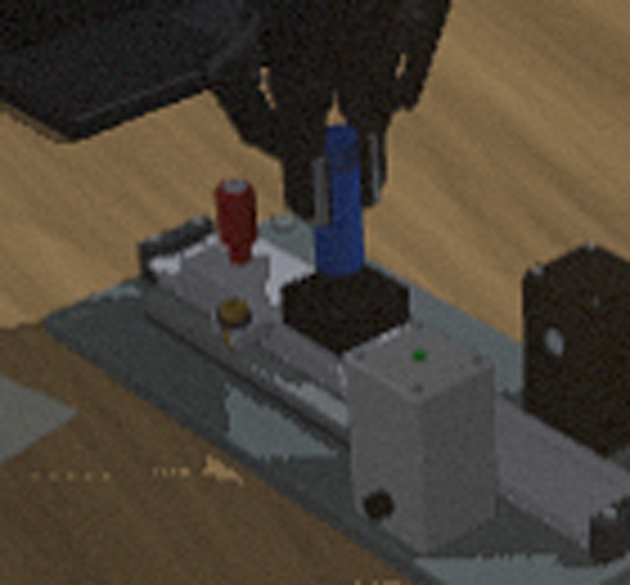

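```bash
python3 - <<'E'
from h import *
import pickle
s,p=pickle.load(open("w4.pkl","rb"))
g=lambda x,y:[260+(x+.5)/3-.5,220+(y+.5)/3-.5]
zt=s["position"][2]
print("rim +z",backtool(p,g(195,84),zt-.058)-[0,.01325])
print("block far edge",[backtool(p,g(x,y),zt-.060) for x,y in((79,19),(305,16),(80,40),(308,38))])
print("block lower x",[backtool(p,g(x,y),zt-.060) for x,y in((83,200),(305,200))])
print("foot",backtool(p,g(190,131),.0296)-[0,.0115])
print("cap",backtool(p,g(195.5,425),-.0404))
print("bore disc x edges",backtool(p,g(131,122),zt-.058),backtool(p,g(257,122),zt-.058))
print("shaft x at foot",backtool(p,g(130,190),.02),backtool(p,g(262,190),.02))
E
```

```text
rim +z [0.00091842 0.00204763]
block far edge [array([-0.02070094,  0.02880356]), array([0.02137731, 0.02939006]), array([-0.02065475,  0.02472153]), array([0.02208653, 0.02511972])]
block lower x [array([-0.02121413, -0.00829262]), array([ 0.02268907, -0.00829379])]
foot [-1.03994301e-05 -8.11618394e-04]
cap [0.00083405 0.00099593]
bore disc x edges [-0.01153355  0.00746585] [0.01299454 0.00746754]
shaft x at foot [-0.01048613  0.00343168] [0.01260896 0.00343099]
```

{"api": "carry_out", "payload": {
  "plan": [
    [[0,0,0.002],[0,0,0],0.015],
    [[0,0,0],[0,0,0],0.015],
    [[0,0.007,0],[0,0,0],0.015],
    [[0,0.004,0],[0,0,0],0.015],
    [[0,0.004,0],[0,0,0],0.015],
    [[0,0,0],[0,0,0],0.015]
  ]
}}

```text
time_s: 11.18
position: [0.5526, -0.1521, 0.0839]
tool_rot: [[0.979, -0.001, -0.205], [0.205, 0.0, 0.979], [-0.001, -1.0, 0.0]]
ft_force: [-0.2, 0.1, -1.6]
grip_width: 0.0231
```

{"api": "carry_out", "payload": {
  "plan": [
    [[0,0.004,0],[0,0,0],0.015],
    [[0,0.004,0],[0,0,0],0.015],
    [[0,0.003,0],[0,0,0],0.015],
    [[0,0.001,0],[0,0,0],0.015],
    [[0,0,0],[0,0,0],0.015]
  ]
}}

```text
time_s: 11.8
position: [0.5528, -0.1521, 0.0723]
tool_rot: [[0.979, 0.0, -0.205], [0.205, -0.0, 0.979], [0.0, -1.0, -0.0]]
ft_force: [-0.5, 0.6, -1.4]
grip_width: 0.023
```

{"api": "carry_out", "payload": {
  "plan": [
    [[0,0.001,0],[0,0,0],0.015],
    [[0,0.001,0],[0,0,0],0.015],
    [[0,0.001,0],[0,0,0],0.015],
    [[0,0,0],[0,0,0],0.015]
  ]
}}

```text
time_s: 12.3
position: [0.5528, -0.1522, 0.0696]
tool_rot: [[0.979, 0.0, -0.205], [0.205, -0.0, 0.979], [0.0, -1.0, -0.0]]
ft_force: [-1.8, 0.6, 3.1]
grip_width: 0.0229
```

{"api": "carry_out", "payload": {
  "plan": [
    [[0,0.0005,0],[0,0,0],0.015],
    [[0,0,0],[0,0,0],0.015],
    [[0,0,0],[0,0,0],0.03],
    [[0,0,0],[0,0,0],0.05],
    [[0,0,0],[0,0,0],0.06],
    [[0,0,0],[0,0,0],0.06],
    [[0,0,0],[0,0,0],0.06],
    [[0,0,0],[0,0,0],0.06]
  ]
}}

```text
time_s: 13.3
position: [0.5527, -0.1521, 0.0688]
tool_rot: [[0.979, -0.0, -0.205], [0.205, 0.0, 0.979], [-0.0, -1.0, 0.0]]
ft_force: [0.1, 0.2, 0.7]
grip_width: 0.0597
```

```bash
python3 - <<'E'
from look import *
s,p=look("w5")
print(s["position"],s["ft_force"],s["grip_width"])
a=p["image"][:,:,::-1]
c1=cv2.resize(a[220:420,240:420],None,fx=2.2,fy=2.2,interpolation=cv2.INTER_CUBIC)
s,p2=look("s5","scene")
c2=cv2.resize(p2["image"][130:260,220:320,::-1],None,fx=3.3846,fy=3.3846,interpolation=cv2.INTER_CUBIC)
cv2.imwrite("pics/c5.png",np.hstack([c1[:430],c2[:430]]))
E
```

```text
[ 0.55272993 -0.15213977  0.06881135] [0.06836137 0.16121251 0.74184953] 0.0597194856511877
```

View pics/c5.png

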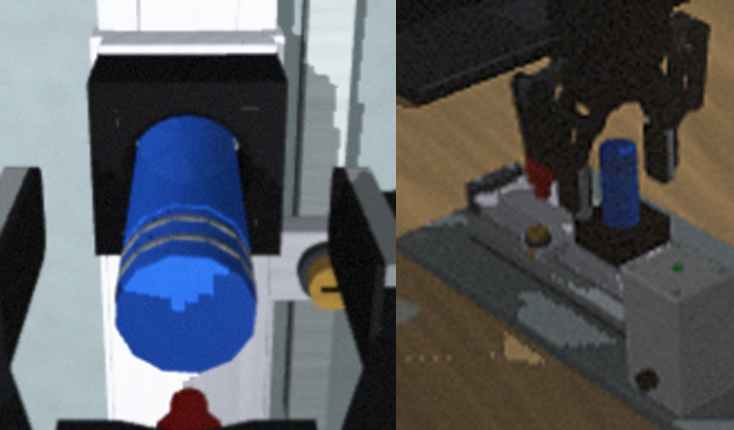

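{"api": "carry_out", "payload": {
  "plan": [
    [[0,-0.02,0],[0,0,0],0.06],
    [[0,-0.03,0],[0,0,0],0.06],
    [[0,-0.03,0],[0,0,0],0.06],
    [[0,-0.005,-0.01],[0,0,0],0.06],
    [[0,0,-0.035],[0,0,0],0.06],
    [[0,0,-0.03],[0,0,0],0.06],
    [[0,0,-0.01],[0,0,0],0.06],
    [[0,0,0],[0,0,0],0.06]
  ]
}}

```text
time_s: 14.4
position: [0.5699, -0.2354, 0.1529]
tool_rot: [[0.979, -0.001, -0.204], [0.204, 0.001, 0.979], [-0.001, -1.0, 0.001]]
ft_force: [-0.5, 0.6, -0.2]
grip_width: 0.0603
```

```bash
python3 - <<'E'
from look import *
s,p=look("w6")
print(s["position"],s["ft_force"],s["grip_width"])
R=np.array([.979,.2045]);print("from bore", (s["position"][:2]-[.5527,-.1521])@np.array([[.979,-.2045],[.2045,.979]]))
E
```

```text
[ 0.56985716 -0.23542472  0.15294208] [-0.54535064  0.5963979  -0.19023965] 0.06025767029165756
from bore [-0.00024305 -0.08508354]
```

View pics/w6.png

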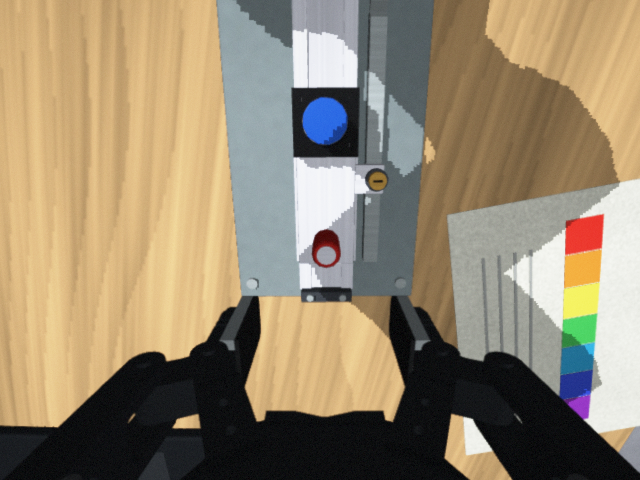

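```bash
python3 - <<'E'
from h import *
import pickle
s,p=pickle.load(open("w6.pkl","rb"))
zt=s["position"][2]
print("knob",backtool(p,[326,255],zt-.082),"cap",backtool(p,[325,120.5],zt-.110))
E
```

```text
knob [0.00188211 0.00014204] cap [0.00104389 0.08460155]
```

{"api": "carry_out", "payload": {
  "plan": [
    [[0,0.04,0],[0,0,0],0.06],
    [[0,0.03,0],[0,0,0],0.06],
    [[0,0.02,0],[0,0,0],0.06],
    [[0,0.01,0],[0,0,0],0.06],
    [[0,0.003,0],[0,0,0],0.06],
    [[0,0,0],[0,0,0],0.06]
  ]
}}

```text
time_s: 15.2
position: [0.5704, -0.2353, 0.0515]
tool_rot: [[0.979, 0.001, -0.205], [0.205, -0.001, 0.979], [0.001, -1.0, -0.001]]
ft_force: [-0.3, -0.9, 0.0]
grip_width: 0.0598
```

{"api": "carry_out", "payload": {
  "plan": [
    [[0.0005,0.0005,0],[0,0,0],0.04],
    [[0,0,0],[0,0,0],0.02],
    [[0,0,0],[0,0,0],0.01],
    [[0,0,0],[0,0,0],0.01],
    [[0,0,0],[0,0,0],0.01],
    [[0,0,0],[0,0,0],0.01]
  ],
  "force": 40
}}

```text
time_s: 15.95
position: [0.5708, -0.2354, 0.0508]
tool_rot: [[0.979, 0.001, -0.205], [0.205, -0.0, 0.979], [0.0, -1.0, -0.001]]
ft_force: [-0.9, 0.4, 5.3]
grip_width: 0.0189
```

{"api": "carry_out", "payload": {
  "plan": [
    [[0,0,0.005],[0,0,0],0.01],
    [[0,0,0.015],[0,0,0],0.01],
    [[0,0,0.015],[0,0,0],0.01],
    [[0,0,0.015],[0,0,0],0.01],
    [[0,0,0.015],[0,0,0],0.01],
    [[0,0,0.015],[0,0,0],0.01],
    [[0,0,0.01],[0,0,0],0.01],
    [[0,0,0],[0,0,0],0.01]
  ]
}}

```text
time_s: 16.95
position: [0.5517, -0.1461, 0.0507]
tool_rot: [[0.979, -0.001, -0.206], [0.206, 0.001, 0.979], [-0.0, -1.0, 0.001]]
ft_force: [-3.3, 3.5, 7.4]
grip_width: 0.0185
```

```bash
python3 - <<'E'
from look import *
s,p=look("t7","top")
print(s["position"],s["ft_force"],s["grip_width"],"moved",(s["position"][:2]-[.5708,-.2354])@[-.2045,.979])
s,p=look("w7")
E
```

```text
[ 0.55172593 -0.146066    0.05074017] [-3.27192498  3.54443906  7.38361049] 0.01853207116764348 moved 0.09135863343209803
```

View pics/w7.png

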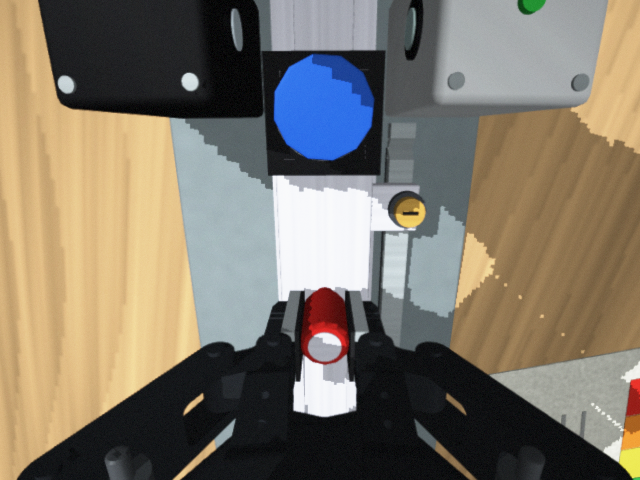

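{"api": "carry_out", "payload": {
  "plan": [
    [[0,0,0.005],[0,0,0],0.01],
    [[0,0,0.005],[0,0,0],0.01],
    [[0,0,0.004],[0,0,0],0.01],
    [[0,0,0],[0,0,0],0.01]
  ]
}}

```text
time_s: 17.55
position: [0.549, -0.133, 0.0508]
tool_rot: [[0.979, -0.0, -0.205], [0.205, 0.0, 0.979], [-0.0, -1.0, 0.0]]
ft_force: [-3.3, -0.5, 8.7]
grip_width: 0.0186
```

{"api": "carry_out", "payload": {
  "plan": [
    [[0,0,0.001],[0,0,0],0.01],
    [[0,0,0.001],[0,0,0],0.01],
    [[0,0,0],[0,0,0],0.01]
  ]
}}

```text
time_s: 17.92
position: [0.5486, -0.1315, 0.0508]
tool_rot: [[0.979, -0.0, -0.205], [0.205, -0.0, 0.979], [-0.0, -1.0, -0.0]]
ft_force: [-3.9, -2.5, 6.9]
grip_width: 0.0189
```

{"api": "carry_out", "payload": {
  "plan": [
    [[0,0,0.001],[0,0,0],0.01],
    [[0,0,0],[0,0,0],0.01]
  ]
}}

```text
time_s: 18.18
position: [0.5484, -0.1305, 0.0508]
tool_rot: [[0.979, -0.0, -0.205], [0.205, -0.0, 0.979], [-0.0, -1.0, -0.0]]
ft_force: [-3.4, -1.7, 6.9]
grip_width: 0.0188
```

{"api": "carry_out", "payload": {
  "plan": [
    [[0,0,0.001],[0,0,0],0.01],
    [[0,0,0],[0,0,0],0.01]
  ]
}}

```text
time_s: 18.42
position: [0.5482, -0.1296, 0.0508]
tool_rot: [[0.979, -0.0, -0.205], [0.205, -0.0, 0.979], [-0.0, -1.0, -0.0]]
ft_force: [-3.8, -1.6, 8.0]
grip_width: 0.0186
```

{"api": "carry_out", "payload": {
  "plan": [
    [[0,0,0.001],[0,0,0],0.01],
    [[0,0,0],[0,0,0],0.01]
  ]
}}

```text
time_s: 18.68
position: [0.548, -0.1286, 0.0508]
tool_rot: [[0.979, -0.0, -0.205], [0.205, -0.001, 0.979], [-0.0, -1.0, -0.001]]
ft_force: [-3.7, -2.9, 7.5]
grip_width: 0.0186
```

{"api": "carry_out", "payload": {
  "plan": [
    [[0,0,0.001],[0,0,0],0.01],
    [[0,0,0],[0,0,0],0.01]
  ]
}}

```text
time_s: 18.92
position: [0.5478, -0.1276, 0.0508]
tool_rot: [[0.979, -0.0, -0.205], [0.205, -0.001, 0.979], [-0.0, -1.0, -0.001]]
ft_force: [-2.8, -2.5, 7.4]
grip_width: 0.0189
```

{"api": "carry_out", "payload": {
  "plan": [
    [[0,0,0.001],[0,0,0],0.01],
    [[0,0,0],[0,0,0],0.01]
  ]
}}

```text
time_s: 19.18
position: [0.5476, -0.1267, 0.0508]
tool_rot: [[0.979, -0.0, -0.205], [0.205, -0.001, 0.979], [-0.0, -1.0, -0.0]]
ft_force: [-2.8, -2.2, 7.0]
grip_width: 0.0186
```

{"api": "carry_out", "payload": {
  "plan": [
    [[0,0,0.001],[0,0,0],0.01],
    [[0,0,0],[0,0,0],0.01]
  ]
}}

```text
time_s: 19.42
position: [0.5473, -0.1255, 0.0508]
tool_rot: [[0.979, -0.0, -0.205], [0.205, -0.0, 0.979], [-0.0, -1.0, -0.0]]
ft_force: [-3.7, -0.9, 7.6]
grip_width: 0.0187
```

{"api": "carry_out", "payload": {
  "plan": [
    [[0,0,0.001],[0,0,0],0.01],
    [[0,0,0],[0,0,0],0.01]
  ]
}}

```text
time_s: 19.68
position: [0.5471, -0.1243, 0.0508]
tool_rot: [[0.979, -0.0, -0.205], [0.205, 0.0, 0.979], [-0.0, -1.0, 0.0]]
ft_force: [-3.3, 0.2, 8.3]
grip_width: 0.019
```

{"api": "carry_out", "payload": {
  "plan": [
    [[0,0,0.001],[0,0,0],0.01],
    [[0,0,0],[0,0,0],0.01]
  ]
}}

```text
time_s: 19.92
position: [0.5468, -0.1231, 0.0508]
tool_rot: [[0.979, -0.001, -0.205], [0.205, 0.001, 0.979], [-0.0, -1.0, 0.001]]
ft_force: [-3.2, 1.0, 9.3]
grip_width: 0.0185
```

{"api": "carry_out", "payload": {
  "plan": [
    [[0,0,0.001],[0,0,0],0.01],
    [[0,0,0],[0,0,0],0.01],
    [[0,0,0],[0,0,0],0.01]
  ]
}}

```text
time_s: 20.3
position: [0.5465, -0.1217, 0.0507]
tool_rot: [[0.979, -0.001, -0.205], [0.205, 0.001, 0.979], [-0.001, -1.0, 0.001]]
ft_force: [-3.8, 2.9, 10.0]
grip_width: 0.0188
```

```bash
python3 - <<'E'
from look import *
s,p=look("w8")
print(s["position"],s["ft_force"],s["joint_efforts"].round(2))
s,p2=look("t8","top")
cv2.imwrite("pics/t8c.png",cv2.resize(p2["image"][200:320,300:500,::-1],None,fx=4,fy=4,interpolation=cv2.INTER_CUBIC))
E
```

```text
[ 0.54651629 -0.12169748  0.05072211] [-3.77696208  2.92763627 10.01521619] [ -1.19 -44.76 -16.97  -0.25  -1.02  -0.  ]
```

View pics/w8.png

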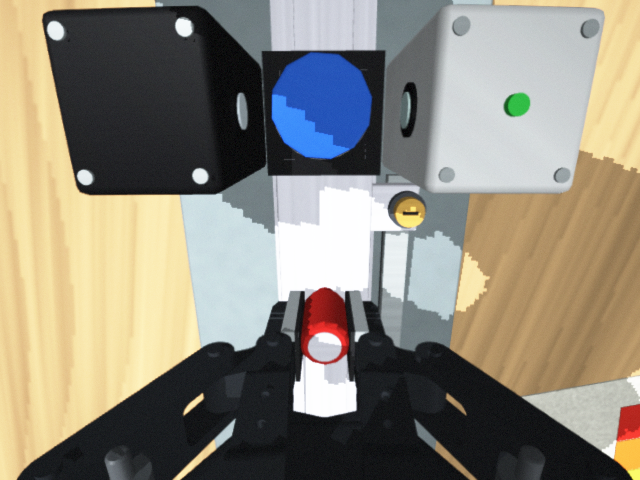

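View pics/t8c.png

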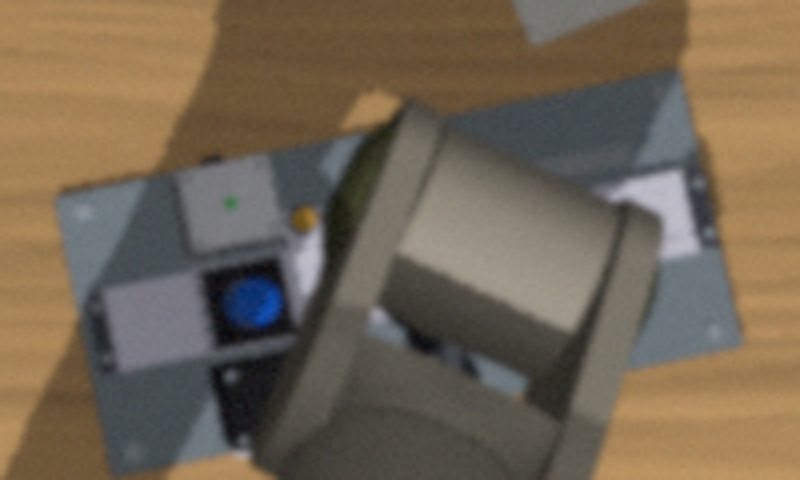

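{"api": "carry_out", "payload": {
  "plan": [
    [[0,0,0.001],[0,0,0],0.01],
    [[0,0,0],[0,0,0],0.01],
    [[0,0,0],[0,0,0],0.01]
  ]
}}

```text
time_s: 20.78
position: [0.5463, -0.1207, 0.0507]
tool_rot: [[0.979, -0.001, -0.205], [0.205, 0.001, 0.979], [-0.001, -1.0, 0.001]]
ft_force: [-3.2, 3.4, 9.3]
grip_width: 0.0187
```

{"api": "carry_out", "payload": {
  "plan": [
    [[0,0,0.0005],[0,0,0],0.01],
    [[0,0,0],[0,0,0],0.01],
    [[0,0,0],[0,0,0],0.01]
  ]
}}

```text
time_s: 21.15
position: [0.5463, -0.1206, 0.0507]
tool_rot: [[0.979, -0.001, -0.205], [0.205, 0.001, 0.979], [-0.001, -1.0, 0.001]]
ft_force: [-3.7, 1.2, 10.2]
grip_width: 0.0186
```

{"api": "carry_out", "payload": {
  "plan": [
    [[0,0,0.0005],[0,0,0],0.01],
    [[0,0,0],[0,0,0],0.01],
    [[0,0,0],[0,0,0],0.01]
  ]
}}

```text
time_s: 21.52
position: [0.5462, -0.1205, 0.0507]
tool_rot: [[0.979, -0.001, -0.205], [0.205, -0.0, 0.979], [-0.001, -1.0, 0.0]]
ft_force: [-3.6, -0.9, 8.5]
grip_width: 0.0184
```

{"api": "carry_out", "payload": {
  "plan": [
    [[0,0,0.0005],[0,0,0],0.01],
    [[0,0,0],[0,0,0],0.01],
    [[0,0,0],[0,0,0],0.01]
  ]
}}

```text
time_s: 21.9
position: [0.5462, -0.1204, 0.0508]
tool_rot: [[0.979, -0.0, -0.205], [0.205, -0.001, 0.979], [-0.0, -1.0, -0.001]]
ft_force: [-3.5, -2.6, 7.0]
grip_width: 0.0186
```

{"api": "carry_out", "payload": {
  "plan": [
    [[0,0,0.0005],[0,0,0],0.01],
    [[0,0,0],[0,0,0],0.01],
    [[0,0,0],[0,0,0],0.01]
  ]
}}

```text
time_s: 22.28
position: [0.5462, -0.1202, 0.0508]
tool_rot: [[0.979, -0.0, -0.205], [0.205, -0.001, 0.979], [-0.0, -1.0, -0.001]]
ft_force: [-2.9, -4.0, 6.6]
grip_width: 0.0187
```

The force has swung from +4 N to −3.3 N with only about 0.5 mm of motion. That exceeds the drag, so the notch is holding. I'll relax the push and do a final check.

{"api": "carry_out", "payload": {
  "plan": [
    [[0,0,-0.0008],[0,0,0],0.01],
    [[0,0,0],[0,0,0],0.01],
    [[0,0,0],[0,0,0],0.01],
    [[0,0,0],[0,0,0],0.01]
  ]
}}

```text
time_s: 22.78
position: [0.5463, -0.1204, 0.0508]
tool_rot: [[0.979, -0.0, -0.205], [0.205, -0.0, 0.979], [-0.0, -1.0, -0.0]]
ft_force: [-3.2, -1.3, 8.3]
grip_width: 0.0187
```

```bash
python3 - <<'E'
from look import *
s,p=look("s9","scene")
print(s["position"],s["ft_force"],s["grip_width"])
for t in("green_standard","amber_standard","beaker"):print(t,[(round(x["conf"],2),x["pixel"]) for x in env.outline_of(t,p)[:2]])
cv2.imwrite("pics/s9c.png",cv2.resize(p["image"][130:370,210:500,::-1],None,fx=2.5,fy=2.5,interpolation=cv2.INTER_CUBIC))
E
```

```text
[ 0.54625104 -0.12039135  0.0507637 ] [-3.21731194 -1.34038072  8.30858685] 0.018680237600590167
green_standard [(0.63, [270.2, 408.8])]
amber_standard [(0.94, [317.6, 458.0]), (0.4, [308.2, 258.2])]
beaker [(0.76, [306.8, 255.6])]
```

View pics/s9c.png

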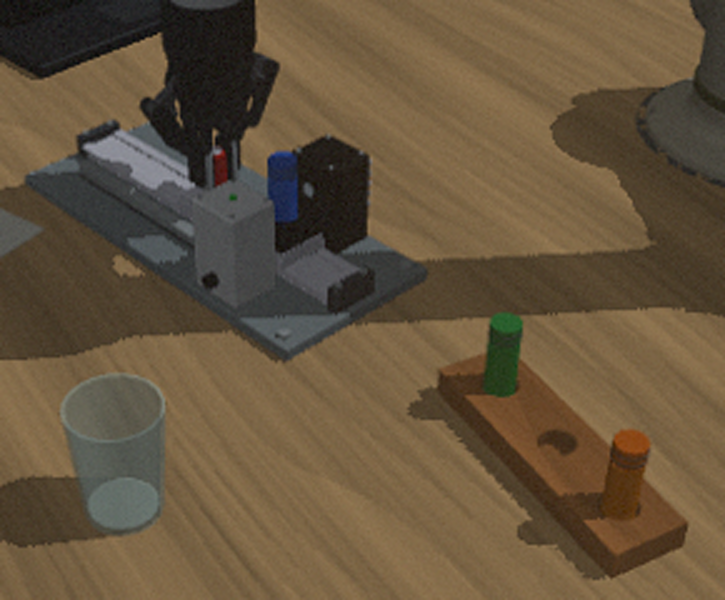

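The blue standard stands upright in the carriage, the knob is held, and the green and amber standards and the beaker are where they were.

```bash
python3 -c "
from rig import env
print(env.close_job())"
```

```text
the job is handed in; nothing more can be done
None
```

I stood the blue standard in the carriage's bore and let go of it. I then slid the carriage by its knob into the notch and handed the job in at 22.8 s, with the knob still gripped at the 40 N setting. The hand-in gave no verdict.

**Notch:** As the carriage went in, the force along the rail rose to a pull of about 4 N. Pushing about 2 mm further then moved it only about 0.5 mm, and the force swung to 3.3 N against me. That is more than the 2 N drag, so I take the ball to be seated. I backed the push off before handing in. From the arm's position I put the travel at about 0.122 m with 2 mm uncertainty, so the force behaviour is the better evidence for the notch.

**Standard:** Before I let go, the foot met the bore floor at about 40 mm. The last picture shows the standard upright in the bore and clear of the fingers.

**Other things:** In the last picture the green and amber standards and the beaker were within about 3 pixels of where they started and upright.

**Disagreements:**
- The top and wrist cameras differed by about 5 mm on where the blue standard stood along the block. I followed the wrist camera, and the grasp and the fit both went through.
- At the end the wrist still read about 3 N sideways and 8 N upward from gripping the knob, well under the limits.

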